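# Park the conveyor selector at off and hang the carrier

## Robot

A 6-joint arm with a two-finger parallel gripper is mounted at the origin on a cart in front of the work surface, level with it; the furniture and walls round the work are solid. World frame = base frame: x ahead of the robot, y to its left, z up, the work surface at z = 0. Lengths are in mm, angles in rad, forces in N, time in s.
With the tool pointing down it reaches from about 300 to 875 mm from the base axis. Payload 6.4 kg.
Tool frame: the origin (TCP) lies on the centre line of the jaws, within the pads' length; the fingertips stand 17 mm ahead of it and the grasp point (between the pads) lies 2 mm behind it (manip.tips_ahead is the distance from the TCP to the fingertips, in mm); z points along the fingers, y is the direction in which the jaws open and shut (so a half turn about z gives the same grasp; the last joint's range is limited). The gripper opens to 88 mm and grips with 3 to 60 N. Pads are 18 mm wide; open, the fingers measure 123 mm over their backs; the gripper's body (75 mm by 187 mm) begins 45 mm behind the grasp point.
Start: joints at [-1.36, 0.181, 1.607, -0, 1.354, -0.206], TCP at [232.798, -525.782, 255.714] pointing down, gripper open.
Joint ranges: [-2.99, 2.99], [-0.89, 2.07], [0.3, 2.58], [-1.14, 4.28], [0, 2.63], [-3.12, 3.12]. Speed limits (rad/s): [2.57, 2.57, 3.01, 3.14, 3.14, 3.14].

## Interface

Orientations are given as a rotation vector (axis times angle).
In Python, from station import manip, imaging gives the robot as it stands.
- The arm moves only by the shell command python3 -m pendant 'ROWS'. ROWS is JSON, a list of rows, each an object of numbers: "dx", "dy", "dz": the shift along the tool's x, y, z in m; "wx", "wy", "wz": the turn, a rotation vector about the tool's x, y, z in rad; "jaw": the closure in counts, from 0 (fully open) to 255 (shut). A call has 1 to 10 rows; each row shifts and turns the commanded pose from where the row before left it, along the tool's axes as they then stand; what a row does not reach is not made up. A row lasts 1/8 s, in which the tool goes at most 62.5 mm and 10.7 degrees, less where a joint would pass 70% of its speed; a pose out of reach is approached as far as the arm can. A call with a gripper value outside its range is refused whole. The fingers move at their own pace and stop on an object; the grip force is fixed at half the most. Time passes only in rows, so rows that do not move let the fingers close. It gives the time, the measured TCP pose, the force and the opening at its end, in the units of the state.
- manip.get_obs(): the state, without advancing time (a new reading comes with each control period).
- imaging.capture(name): name is "scene" or "top" or "wrist"; returns the picture (480x640x3 uint8, red, green, blue); there is no depth.
- imaging.camera_info(name): a dict with "fx", "fy", "cx", "cy" (pixels), "position" and "orientation" of the camera in the world. Camera axes: x right, y down, z forward; pixel columns grow to the right and rows downward; lengths in mm; the calibration is good to about 2 mm. A picture is of the moment at which its call begins: read the wrist's pose just before it. camera_info takes no time and is no camera call; for the wrist camera it gives the pose at the moment of the call.
- manip.close_job(): hands the job in, once; it reports no verdict.
The state is a dict: "t": time; "joints": joint angles; "qd": joint speeds; "effort": joint torques, N m; "eef_pos": TCP position; "tcp_rot": TCP orientation; "contact_force": force on the tool from outside, world axes, zero at the start; "wrist_torque": the same for the moment, N m; "finger_gap": opening from 0.0 (shut) to 1.0 (fully open).
Only numpy, scipy, OpenCV 4.12 (cv2) and the standard library are available. Lean on these libraries where they do the work, as an engineer would, in place of code of your own. Each camera call takes 0.05 s, during which the arm holds its last target.

## Task

Set the red forward-off-reverse lever on the grey control box to its upright centre off position, without ever throwing it through to the opposite run side, and let go of it. Then, with the drive off, hang up the yellow carrier that holds the heat sink: lift its rear hook over the front lip of the conveyor rail and lower it until the hook sits on the trough floor behind the lip, and let go. Leave the mug, the yellow tape roll and the blue marker where they are.

Things in the scene. Friction and masses are not known exactly. Their poses are not given: they have to be found in the camera images.
- control_box: Grey control box screwed to the table, 134 (x) x 96 (y) x 58 (z) mm plus small mounting ears; origin at the centre of its underside. The lever on its lid swings in the box's own x-z plane (y is the swing axis). Lid marks: green dot at the +x end (forward), white bars at the centre (off), orange dot at the -x end (reverse).
- selector_pivot (a point): Fixed point on the lever's swing axis, at the centre of the lid, 62 mm above the table.
- selector (a joint): Angle of the red bat-shaped lever, rad: 0 = upright = off, positive leans to the box's +x (forward), negative to its -x (reverse). Spring detents at 0.5, 0 and -0.5, stops at 0.58 either way. Starts forward, near 0.5. Let go within 0.18 of upright it snaps to 0; beyond about 0.25 it snaps to the outer position. It takes 2 to 5 N at the grip.
- selector_grip (a point): Middle of the lever's round grip, on the lever's axis, 62 mm from the pivot (124 mm above the table when upright, about 116 mm when thrown). The grip there is 17 mm in diameter; the lever's end lies 16 mm further out; below, it tapers to a 9 mm shank.
- rail: Aluminium conveyor rail fixed to the table, 320 mm along its y; its front faces its -x. Origin on the table below the middle of the front lip. Open-topped trough, mm: front lip x -2 to 2, top z 155, running down to z 70 as an apron; trough floor z 140; back wall x 36 to 40, top z 158; end caps at y -158 and 158. Posts, chain and motor behind the apron.
- rail_lip (a point): Middle of the top edge of the rail's front lip (155 mm above the table, 15 mm above the trough floor), axes as the rail's.
- carrier_tab (a point): Middle of the part of the black grip tab to take: the tab is 10 mm thick (carrier x), 40 mm wide (carrier y) and stands from 112 to 188 mm above the carrier's underside (above 120 it stands free); this point is 168 mm above the underside. Axes as the carrier's.
- carrier_hook (a point): Middle of the hook's lower end: 22 mm behind (carrier +x) and 70 mm below carrier_tab, 98 mm above the underside. The hook is two prongs at y -30 and 30, 14 mm wide, 6 mm thick, each hanging 16 mm down from its arm. The gap that goes over the rail's lip is 16 mm wide, from 3 to 19 mm behind the tab's centre.
- carrier: Loose yellow carrier, about 0.35 kg, standing upright on the table: plate 6 x 80 x 120 mm (origin at the centre of the plate's lower edge), foot reaching 67 mm forward (-x), heat sink screwed to its front, hook at its back (+x). Once hung it leans up to about 0.15 rad, its plate resting on the rail's apron.
- mug: Striped mug, 86 x 120 x 90 mm, bystander.
- tape_yellow: Roll of yellow tape lying flat, 58 x 56 x 19 mm, bystander.
- marker_blue: Blue marker lying on the table, 135 x 15 x 16 mm, bystander.

How it is judged:
By the outcome, as a careful person would: the job done as asked, in the order asked, and still so for the second after the job is handed in, with the robot touching nothing.
It also fails if it takes over 51 s, if anything falls off the work surface, if the arm or the gripper's body presses on something with over 40 N, if the wrist force passes 120 N, or if a joint passes its speed limit or range.

## Working session

There is one attempt and no reset: what is moved stays moved. The work goes in short steps, Python scripts to look and compute and a shell command to move; the robot and the scene stay as the last step left them, time stands still between calls to the robot, and variables do not carry over. Pictures are saved under pics/ and viewed, and the job is handed in when it is done.

```bash
ls; mkdir -p pics
python3 - <<'E'
from station import manip, imaging
import cv2
print(manip.get_obs())
for n in ["scene","top","wrist"]:
    print(n,imaging.camera_info(n))
    cv2.imwrite(f"pics/{n}0.png",imaging.capture(n)[:,:,::-1])
E
```

```text
pics
{'t': 0.0, 'joints': array([-1.36028263e+00,  1.81544680e-01,  1.60801237e+00,  1.33353489e-05,
        1.35382043e+00, -2.06290795e-01]), 'qd': array([-0.00019799, -0.00017506, -0.00068597,  0.00112066, -0.00016966,
        0.00075045]), 'effort': array([-1.62302938e-03, -4.33865118e+01, -3.41857839e+01,  7.01060146e-02,
        3.85182677e-02, -8.18287799e-05]), 'eef_pos': array([ 232.69718123, -525.24432088,  254.80597273]), 'tcp_rot': array([-3.07187188e+00, -6.49612332e-01, -1.45239673e-05]), 'contact_force': array([0.02583641, 0.01933525, 0.01061992]), 'wrist_torque': array([-0.03921967,  0.0047591 , -0.01678016]), 'finger_gap': 0.9989845090524848}
scene {'fx': 602.228013208265, 'fy': 602.228013208265, 'cx': 321.90055507233103, 'cy': 241.44157058007403, 'position': array([-395.05967087, -686.56406161, 1114.74207634]), 'orientation': array([-2.0820084 ,  1.1220853 , -0.50848354])}
top {'fx': 515.4162730325983, 'fy': 515.4162730325983, 'cx': 318.7031525128068, 'cy': 241.03435540258312, 'position': array([ 404.04013243, -110.52043593, 1178.90197141]), 'orientation': array([-2.17663162,  2.15520086, -0.14343196])}
wrist {'fx': 336.53808158259886, 'fy': 336.53808158259886, 'cx': 324.77353234757027, 'cy': 233.5099323262751, 'position': array([ 304.02750445, -494.28444205,  384.14884958]), 'orientation': array([ 2.40780995, -1.56825757, -0.24737235])}
```

View pics/scene0.png

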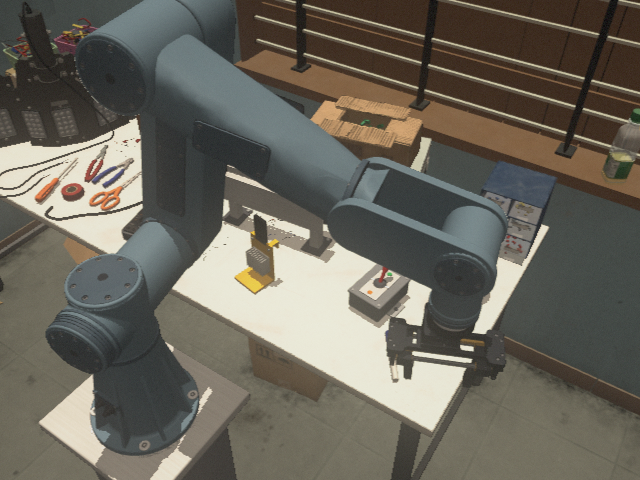

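View pics/top0.png

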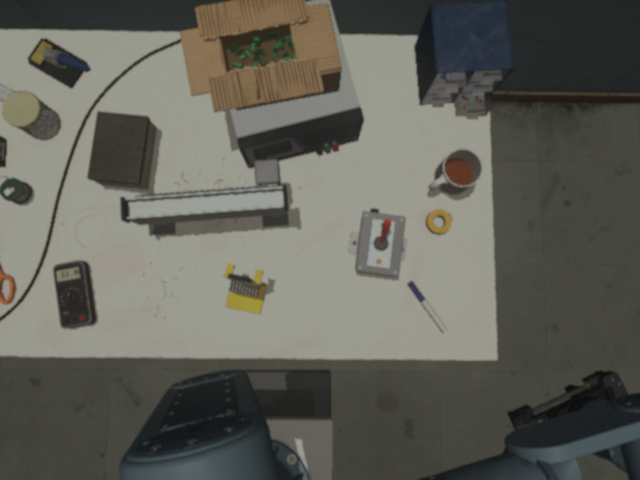

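View pics/wrist0.png

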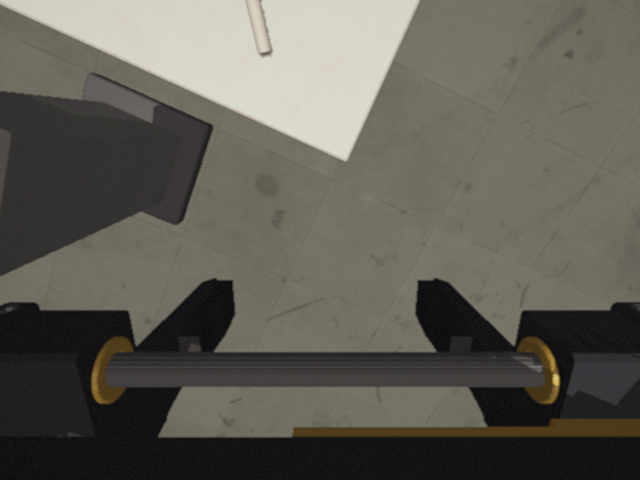

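The top view shows the box at (380,244) with its lever leaning up (+x), the carrier at (246,288), and the rail lip along (125-287, ~215). The mug is at (458,172), the tape at (439,221) and the marker runs from (411,285) to (443,330). I'll zoom in for detail.

Run:
```python
import cv2
a=cv2.imread("pics/top0.png")
cv2.imwrite("pics/tz1.png",cv2.resize(a[195:325,215:305],None,fx=6,fy=4.6*6/4.6*0.75,interpolation=cv2.INTER_CUBIC) if 0 else cv2.resize(a[230:325,215:340],None,fx=6,fy=6,interpolation=cv2.INTER_CUBIC))
cv2.imwrite("pics/tz2.png",cv2.resize(a[200:290,345:455],None,fx=6,fy=6,interpolation=cv2.INTER_CUBIC))
cv2.imwrite("pics/tz3.png",cv2.resize(a[170:245,110:300],None,fx=4,fy=4,interpolation=cv2.INTER_CUBIC))
s=cv2.imread("pics/scene0.png")
cv2.imwrite("pics/sz1.png",cv2.resize(s[170:320,210:420],None,fx=3.8,fy=3.8,interpolation=cv2.INTER_CUBIC))
```

```text
(no output)
```

View pics/tz1.png

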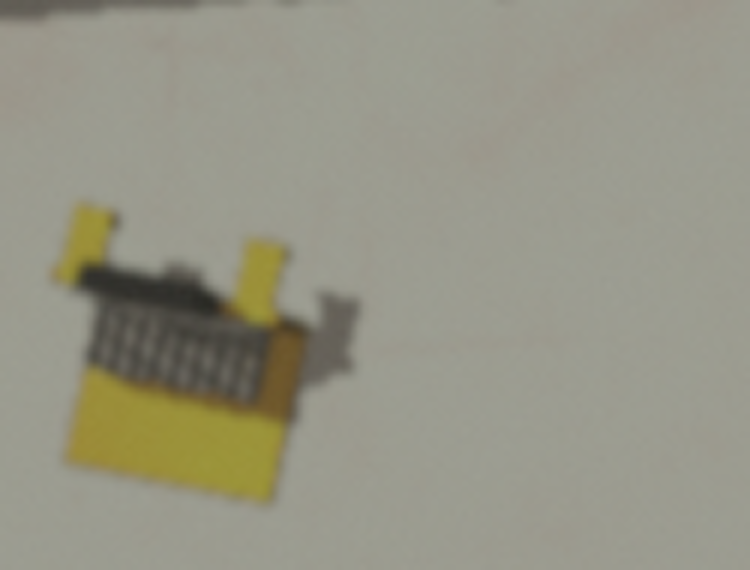

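View pics/tz2.png

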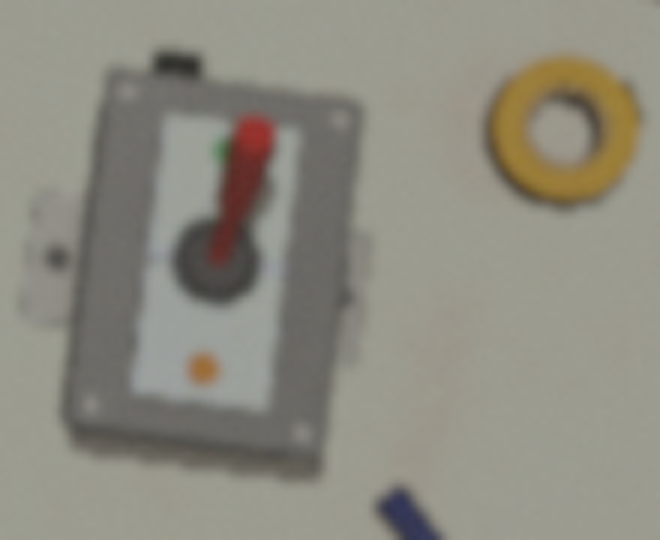

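View pics/tz3.png

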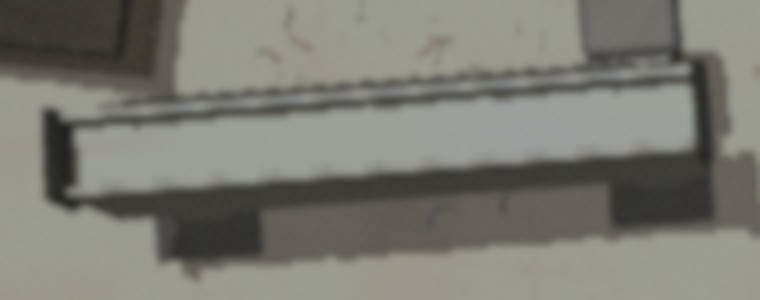

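View pics/sz1.png

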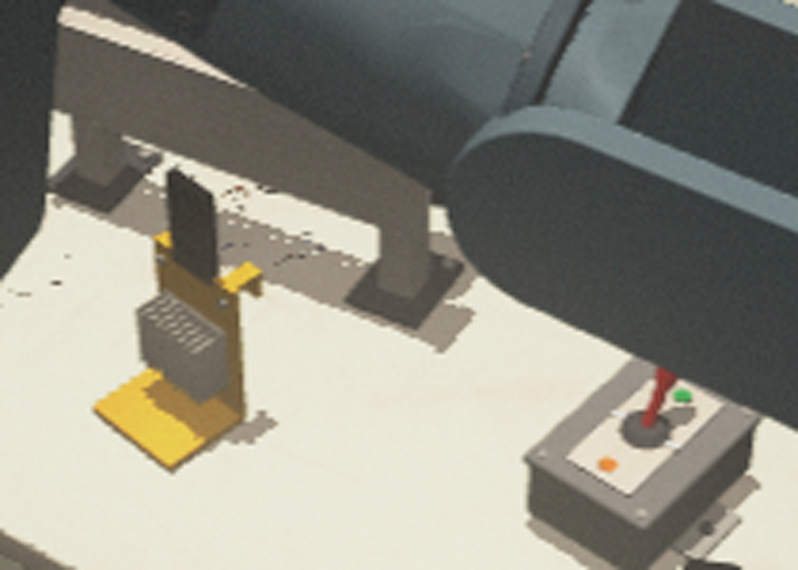

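```bash
cat > h.py <<'E'
import numpy as np
from scipy.spatial.transform import Rotation as R
from station import manip, imaging
def ray(ci,u,v):
    d=np.array([(u-ci['cx'])/ci['fx'],(v-ci['cy'])/ci['fy'],1.])
    return np.array(ci['position']),R.from_rotvec(ci['orientation']).apply(d)
def onz(ci,u,v,z):
    p,d=ray(ci,u,v); return p+d*(z-p[2])/d[2]
def two(a,b):
    (p,d),(q,e)=a,b
    s=np.linalg.lstsq(np.c_[d,-e],q-p,rcond=None)[0]
    A=p+s[0]*d;B=q+s[1]*e
    return (A+B)/2,np.linalg.norm(A-B)
def proj(ci,P):
    c=R.from_rotvec(ci['orientation']).inv().apply(np.atleast_2d(P)-ci['position'])
    return np.c_[ci['fx']*c[:,0]/c[:,2]+ci['cx'],ci['fy']*c[:,1]/c[:,2]+ci['cy']]
E
python3 - <<'E'
from h import *
np.set_printoptions(precision=1,suppress=True)
t=imaging.camera_info("top");s=imaging.camera_info("scene")
Z=lambda x,y,ox,oy,k:(ox+(x+.5)/k-.5,oy+(y+.5)/k-.5)
T1=lambda x,y,z:onz(t,*Z(x,y,215,230,6),z)
T2=lambda x,y,z:onz(t,*Z(x,y,345,200,6),z)
T3=lambda x,y,z:onz(t,*Z(x,y,110,170,4),z)
print("foot",T1(67,460,5),T1(270,500,5))
print("hooks outer top z~118", T1(95,205,117),T1(263,240,117),T1(113,215,117),T1(287,248,117))
print("tab top",T1(80,270,188),T1(215,298,188))
# two views
S=lambda x,y:Z(x,y,210,170,3.8)
print("tab top 2view",two(ray(s,*S(172,168)),ray(t,*Z(80,268,215,230,6))),two(ray(s,*S(215,205)),ray(t,*Z(190,288,215,230,6))))
print("lid",[T2(a,b,58) for a,b in((110,68),(360,103))])
print("orange",T2(203,368,58),"bars",T2(158,257,58),T2(278,268,58),"pivot",T2(217,260,62))
print("scene orange",onz(s,*S(607,465),58),"green",onz(s,*S(683,396),58),"boot",onz(s,*S(645,428),62))
print("tip",T2(255,132,124),"shank",)
print("lip",T3(68,192,155),T3(700,152,155), "back",T3(72,120,158),T3(695,68,158))
print("objs: marker",T2(395,495,8),"tape",T2(565,130,10))
E
```

```text
foot [394.5  83.1   5. ] [380.3   6.6   5. ]
hooks outer top z~118 [482.3  57.6 117. ] [470.9  -0.2 117. ] [479.   51.4 117. ] [468.2  -8.5 117. ]
tab top [456.2  50.6 188. ] [447.7   7.3 188. ]
tab top 2view (array([457. ,  50.6, 187.4]), np.float64(0.25349943595996594)) (array([452.3,  15.5, 176.7]), np.float64(3.094138547228855))
lid [array([ 606.5, -221.5,   58. ]), array([ 594.5, -313.6,   58. ])]
orange [ 496.1 -255.3   58. ] bars [ 536.6 -239.    58. ] [ 533.1 -282.9   58. ] pivot [ 535.3 -260.1   62. ]
scene orange [ 496.4 -253.3   58. ] green [ 576.7 -264.1   58. ] boot [ 534.3 -259.2   62. ]
tip [ 572.7 -265.2  124. ] shank
lip [569.9 261.6 155. ] [593.9 -54.  155. ] back [606.  260.5 158. ] [636.3 -50.9 158. ]
objs: marker [ 452.8 -334.4    8. ] tape [ 593.1 -401.1   10. ]
```

```bash
python3 -m pendant '[{"wz":0.181},{"wz":0.181},{"wz":0.181},{"dx":0.042,"dy":-0.0425},{"dx":0.042,"dy":-0.0425},{"dx":0.042,"dy":-0.0425},{"dx":0.042,"dy":-0.0425},{"dx":0.042,"dy":-0.0425},{"dx":0.042,"dy":-0.0425},{"dx":0.042,"dy":-0.043}]'
python3 -m pendant '[{"jaw":80},{}]'
python3 - <<'E'
from h import *
import cv2
o=manip.get_obs();print(o['t'],o['eef_pos'],o['tcp_rot'],o['joints'],o['finger_gap'])
np.save('wc1.npy',imaging.camera_info("wrist"),allow_pickle=True)
cv2.imwrite("pics/w1.png",imaging.capture("wrist")[:,:,::-1])
E
```

```text
0.15 [ 232.72279456 -525.38153396  255.01798983] [-3.07230188e+00 -6.49669647e-01 -2.22377403e-05] [-1.36029117e+00  1.81383936e-01  1.60776068e+00  1.74317210e-05
  1.35380031e+00 -2.06279269e-01] 0.9972625098294416schema error: expected keys dx, dy, dz, wx, wy, wz, jaw
schema error: expected keys dx, dy, dz, wx, wy, wz, jaw
```

View pics/w1.png

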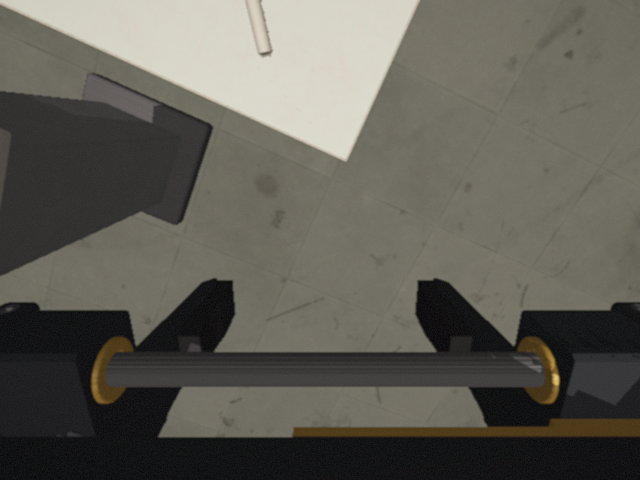

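The arm didn't move. The call was refused because every row needs all seven keys.

```bash
python3 -m pendant '[{"dx":0,"dy":0,"dz":0,"wx":0,"wy":0,"wz":0.181,"jaw":0},{"dx":0,"dy":0,"dz":0,"wx":0,"wy":0,"wz":0.181,"jaw":0},{"dx":0,"dy":0,"dz":0,"wx":0,"wy":0,"wz":0.181,"jaw":0},{"dx":0.042,"dy":-0.0425,"dz":0,"wx":0,"wy":0,"wz":0,"jaw":80},{"dx":0.042,"dy":-0.0425,"dz":0,"wx":0,"wy":0,"wz":0,"jaw":80},{"dx":0.042,"dy":-0.0425,"dz":0,"wx":0,"wy":0,"wz":0,"jaw":80},{"dx":0.042,"dy":-0.0425,"dz":0,"wx":0,"wy":0,"wz":0,"jaw":80},{"dx":0.042,"dy":-0.0425,"dz":0,"wx":0,"wy":0,"wz":0,"jaw":80},{"dx":0.042,"dy":-0.0425,"dz":0,"wx":0,"wy":0,"wz":0,"jaw":80},{"dx":0.042,"dy":-0.043,"dz":0,"wx":0,"wy":0,"wz":0,"jaw":80}]'
```

```text
t: 1.45
eef_pos: [563.3, -265.7, 255.6]
tcp_rot: [3.135, -0.198, -0.0]
contact_force: [-0.0, -0.1, -0.1]
finger_gap: 0.686
```

Run:
```python
from h import *
import cv2
o=manip.get_obs();print(o['t'],o['eef_pos'],o['tcp_rot'],o['joints'],o['finger_gap'])
np.save('wc1.npy',imaging.camera_info("wrist"),allow_pickle=True)
cv2.imwrite("pics/w1b.png",imaging.capture("wrist")[:,:,::-1])
```

```text
1.45 [ 563.28731831 -265.73606627  255.63591268] [ 3.13520736e+00 -1.98197440e-01 -3.15813410e-05] [-6.31029360e-01  2.85596050e-01  1.48054414e+00 -1.20034705e-04
  1.37540119e+00  1.06605563e+00] 0.6860300494956049
```

View pics/w1b.png

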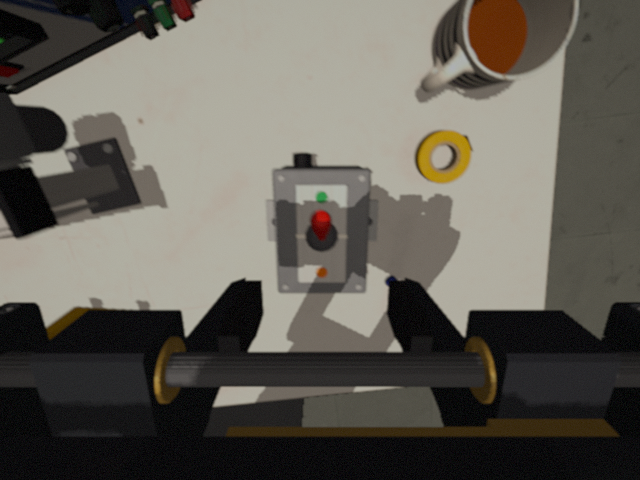

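The wrist view shows the box square to the image, with the green dot at (321,197), the orange dot at (321,272), and the red lever top at about (321,218). The jaws are centred at about u=325.

Run:
```python
from h import *
import cv2
np.set_printoptions(precision=1,suppress=True)
c=np.load('wc1.npy',allow_pickle=True).item()
a=cv2.imread('pics/w1b.png');hsv=cv2.cvtColor(a,cv2.COLOR_BGR2HSV)
def m(lo,hi,roi):
    k=cv2.inRange(hsv,lo,hi);z=np.zeros_like(k);x0,y0,x1,y1=roi;z[y0:y1,x0:x1]=k[y0:y1,x0:x1];v,u=np.nonzero(z);return u.mean(),v.mean(),u.min(),u.max(),v.min(),v.max(),len(u)
roi=(295,185,350,285)
g=m((45,90,50),(85,255,255),roi);o=m((8,120,90),(22,255,255),roi);r=m((0,150,60),(6,255,255),roi)
print(g,o,r)
G=onz(c,*g[:2],58);O=onz(c,*o[:2],58);print(G,O,np.arctan2(*(G-O)[[1,0]]),(G+O)/2)
# red silhouette: tip top
tip=(r[0],r[4]+6);print("grip ray z116",onz(c,r[0],219,116+0),onz(c,321,230,100))
cv2.imwrite('pics/w1z.png',cv2.resize(a[180:290,260:385],None,fx=5,fy=5,interpolation=cv2.INTER_CUBIC))
t=imaging.camera_info('top')
print(proj(c,[[535,-260,62],[564.5,-263.7,116.4],[572,-264.6,130]]))
# oven heights: top image front edge
for z in (200,250,300):print(z,onz(t,243,150,z),onz(t,362,128,z))
print(onz(t,267,175,150))
```

```text
(np.float64(321.1923076923077), np.float64(196.89743589743588), np.int64(317), np.int64(326), np.int64(192), np.int64(201), 78) (np.float64(321.5897435897436), np.float64(272.20512820512823), np.int64(317), np.int64(326), np.int64(268), np.int64(277), 78) (np.float64(321.03636363636366), np.float64(223.3272727272727), np.int64(312), np.int64(330), np.int64(210), np.int64(240), 385)
[ 574.9 -264.3   58. ] [ 494.7 -254.2   58. ] -0.12527342846295902 [ 534.8 -259.2   58. ]
grip ray z116 [ 568.2 -263.9  116. ] [ 553.9 -261.8  100. ]
[[322.1 236.8]
 [321.4 223.4]
 [321.1 219. ]]
200 [698.7  26.6 200. ] [ 746.3 -205.9  200. ]
250 [683.6  19.6 250. ] [ 728.8 -201.   250. ]
300 [668.6  12.6 300. ] [ 711.3 -196.1  300. ]
[661.9 -16.7 150. ]
```

View pics/w1z.png

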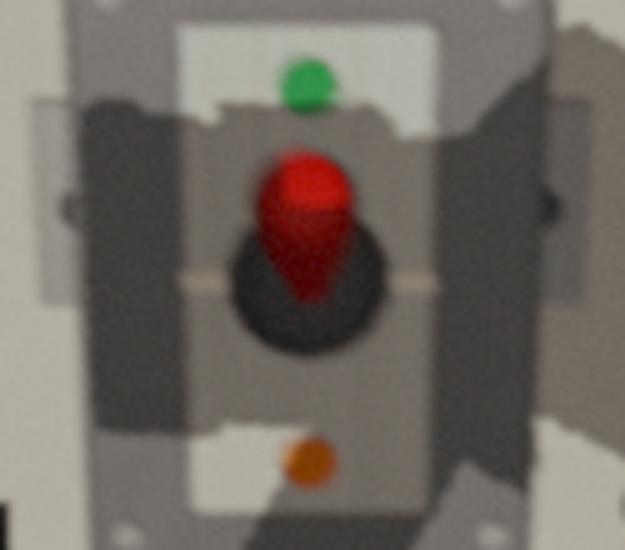

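```bash
python3 -m pendant '[{"dx":0.001,"dy":-0.003,"dz":0.047,"wx":0,"wy":0,"wz":0,"jaw":80},{"dx":0,"dy":0,"dz":0.047,"wx":0,"wy":0,"wz":0,"jaw":80},{"dx":0,"dy":0,"dz":0.047,"wx":0,"wy":0,"wz":0,"jaw":80},{"dx":0,"dy":0,"dz":0,"wx":0,"wy":0,"wz":0,"jaw":80},{"dx":0,"dy":0,"dz":0,"wx":0,"wy":0,"wz":0,"jaw":255},{"dx":0,"dy":0,"dz":0,"wx":0,"wy":0,"wz":0,"jaw":255},{"dx":0,"dy":0,"dz":0,"wx":0,"wy":0,"wz":0,"jaw":255},{"dx":0,"dy":0,"dz":0,"wx":0,"wy":0,"wz":0,"jaw":255}]'
```

```text
t: 2.5
eef_pos: [563.8, -264.6, 115.8]
tcp_rot: [3.134, -0.198, 0.002]
contact_force: [0.1, -0.9, -0.1]
finger_gap: 0.259
```

```bash
python3 -m pendant '[{"dx":0,"dy":0,"dz":0,"wx":0,"wy":0,"wz":0,"jaw":255},{"dx":0,"dy":0,"dz":0,"wx":0,"wy":0,"wz":0,"jaw":255},{"dx":0,"dy":0,"dz":0,"wx":0,"wy":0,"wz":0,"jaw":255}]'
```

```text
t: 2.88
eef_pos: [564.0, -263.5, 115.3]
tcp_rot: [-3.134, 0.198, -0.002]
contact_force: [1.6, 5.7, 3.6]
finger_gap: 0.174
```

```bash
python3 -m pendant '[{"dx":-0.0048,"dy":0,"dz":-0.0023,"wx":0,"wy":0,"wz":0,"jaw":255},{"dx":-0.0048,"dy":0,"dz":-0.0019,"wx":0,"wy":0,"wz":0,"jaw":255},{"dx":-0.0048,"dy":0,"dz":-0.0015,"wx":0,"wy":0,"wz":0,"jaw":255},{"dx":-0.0048,"dy":0,"dz":-0.001,"wx":0,"wy":0,"wz":0,"jaw":255},{"dx":-0.0052,"dy":0,"dz":-0.0006,"wx":0,"wy":0,"wz":0,"jaw":255},{"dx":-0.0053,"dy":0,"dz":-0.0003,"wx":0,"wy":0,"wz":0,"jaw":255},{"dx":0,"dy":0,"dz":0,"wx":0,"wy":0,"wz":0,"jaw":255},{"dx":0,"dy":0,"dz":0,"wx":0,"wy":0,"wz":0,"jaw":255}]'
```

```text
t: 3.88
eef_pos: [534.4, -259.8, 122.7]
tcp_rot: [-3.134, 0.198, -0.002]
contact_force: [2.1, 5.2, 4.4]
finger_gap: 0.173
```

```bash
python3 -m pendant '[{"dx":0,"dy":0,"dz":0,"wx":0,"wy":0,"wz":0,"jaw":80},{"dx":0,"dy":0,"dz":0,"wx":0,"wy":0,"wz":0,"jaw":80},{"dx":0,"dy":0,"dz":0,"wx":0,"wy":0,"wz":0,"jaw":80},{"dx":0,"dy":0,"dz":0,"wx":0,"wy":0,"wz":0,"jaw":80},{"dx":0,"dy":0,"dz":0,"wx":0,"wy":0,"wz":0,"jaw":80}]'
```

```text
t: 4.5
eef_pos: [533.8, -260.7, 122.3]
tcp_rot: [3.135, -0.198, -0.0]
contact_force: [-0.8, -0.1, -0.9]
finger_gap: 0.681
```

```bash
python3 -m pendant '[{"dx":0,"dy":0,"dz":-0.05,"wx":0,"wy":0,"wz":0,"jaw":80},{"dx":0,"dy":0,"dz":-0.06,"wx":0,"wy":0,"wz":0,"jaw":0},{"dx":0,"dy":0,"dz":-0.06,"wx":0,"wy":0,"wz":0,"jaw":0},{"dx":0,"dy":0,"dz":0,"wx":0,"wy":0,"wz":0,"jaw":0}]'
python3 - <<'E'
from h import *
import cv2
np.set_printoptions(precision=1,suppress=True)
c=imaging.camera_info("wrist")
a=imaging.capture("wrist")[:,:,::-1]
cv2.imwrite("pics/w2.png",a)
print(proj(c,[[534.9,-259.4,140],[534.9,-259.4,62]]))
E
```

```text
t: 5.0
eef_pos: [536.2, -262.3, 299.0]
tcp_rot: [3.129, -0.198, 0.015]
contact_force: [-0.3, -0.2, -0.2]
finger_gap: 0.991
[[320.  221.8]
 [320.6 203.4]]
```

View pics/w2.png

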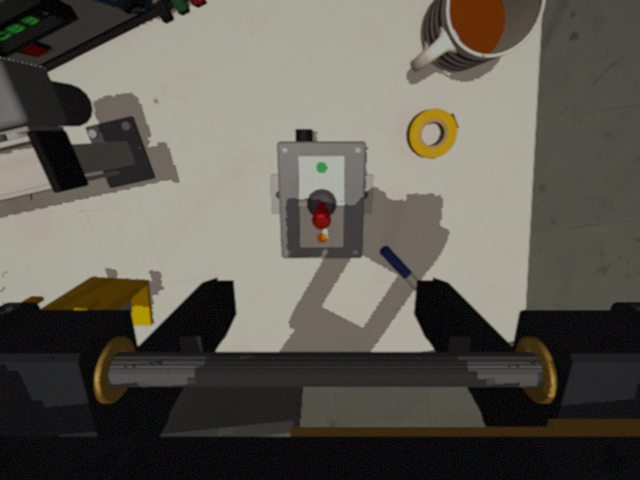

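The lever top is at about (321,217), against (320,222) predicted for upright, so the lever is off. Next I'll move toward the carrier while turning, and look at it and the rail.

```bash
python3 -m pendant '[{"dx":-0.0276,"dy":-0.047,"dz":0,"wx":0,"wy":0,"wz":0,"jaw":0},{"dx":-0.0276,"dy":-0.047,"dz":0,"wx":0,"wy":0,"wz":0,"jaw":0},{"dx":-0.0276,"dy":-0.047,"dz":0,"wx":0,"wy":0,"wz":0,"jaw":0},{"dx":-0.0276,"dy":-0.047,"dz":0,"wx":0,"wy":0,"wz":0,"jaw":0},{"dx":0,"dy":0,"dz":0,"wx":0,"wy":0,"wz":-0.167,"jaw":0},{"dx":0,"dy":0,"dz":0,"wx":0,"wy":0,"wz":-0.167,"jaw":0},{"dx":0,"dy":0,"dz":0,"wx":0,"wy":0,"wz":-0.167,"jaw":0},{"dx":0,"dy":0,"dz":0,"wx":0,"wy":0,"wz":-0.167,"jaw":0},{"dx":0,"dy":0,"dz":0,"wx":0,"wy":0,"wz":-0.167,"jaw":0}]'
python3 -m pendant '[{"dx":0,"dy":0,"dz":0,"wx":0,"wy":0,"wz":-0.167,"jaw":0},{"dx":0,"dy":0,"dz":0,"wx":0,"wy":0,"wz":-0.167,"jaw":0},{"dx":0,"dy":0,"dz":0,"wx":0,"wy":0,"wz":-0.167,"jaw":0},{"dx":0,"dy":0,"dz":0,"wx":0,"wy":0,"wz":-0.167,"jaw":0},{"dx":0,"dy":0,"dz":0,"wx":0,"wy":0,"wz":0,"jaw":0},{"dx":0,"dy":0,"dz":0,"wx":0,"wy":0,"wz":0,"jaw":0}]'
python3 - <<'E'
from h import *
import cv2
np.set_printoptions(precision=1,suppress=True)
print(manip.get_obs()['joints'])
c=imaging.camera_info("wrist")
np.save('wc3.npy',c,allow_pickle=True)
a=imaging.capture("wrist")[:,:,::-1]
cv2.imwrite("pics/w3.png",a)
E
```

```text
t: 6.18
eef_pos: [447.1, -59.8, 290.3]
tcp_rot: [-2.941, -1.097, 0.004]
contact_force: [0.1, 0.6, 0.3]
finger_gap: 0.999
t: 6.92
eef_pos: [447.6, -60.0, 291.4]
tcp_rot: [-2.428, -1.991, 0.001]
contact_force: [0.4, 0.4, -0.1]
finger_gap: 1.001
[-0.4 -0.1  1.9 -0.   1.4 -0.2]
```

View pics/w3.png

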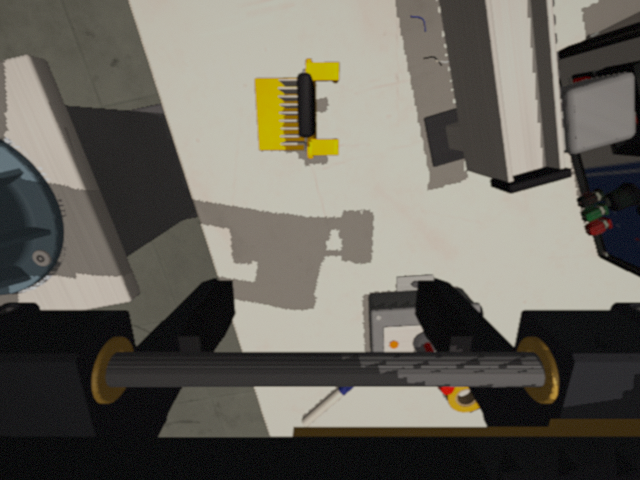

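Run:
```python
import cv2
a=cv2.imread("pics/w3.png")
cv2.imwrite("pics/w3z.png",cv2.resize(a[50:165,245:350],None,fx=5,fy=5,interpolation=cv2.INTER_CUBIC))
cv2.imwrite("pics/w3r.png",cv2.resize(a[0:200,420:640],None,fx=3,fy=3,interpolation=cv2.INTER_CUBIC))
```

```text
(no output)
```

View pics/w3z.png

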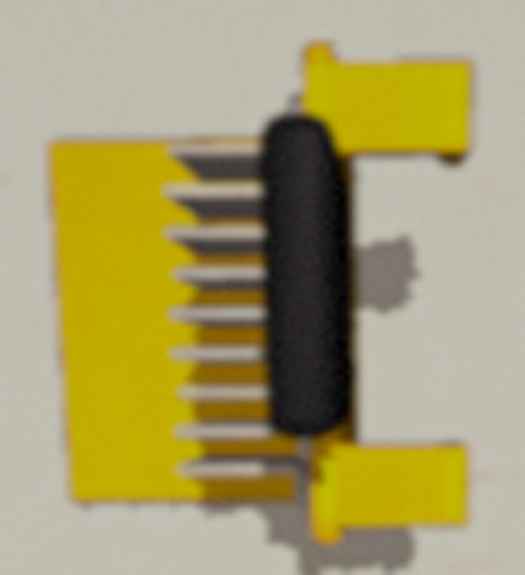

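View pics/w3r.png

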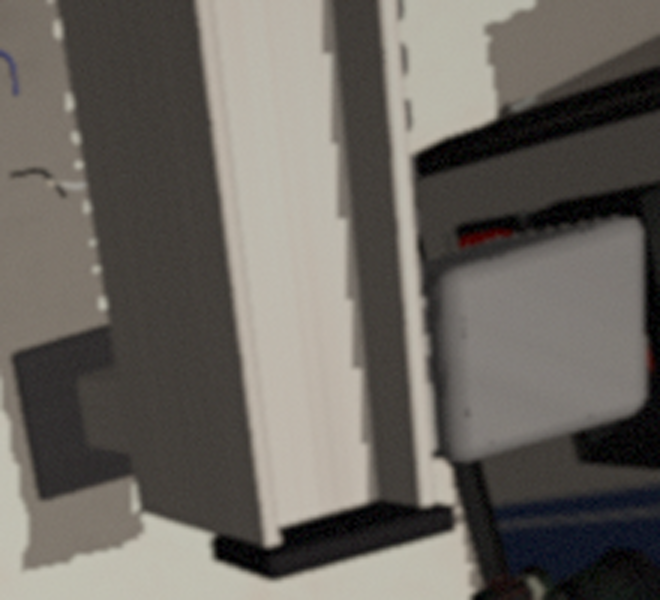

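Run:
```python
from h import *
np.set_printoptions(precision=1,suppress=True)
c=np.load('wc3.npy',allow_pickle=True).item()
P=lambda x,y,z:onz(c,245+(x+.5)/5-.5,50+(y+.5)/5-.5,z)[:2]
Q=lambda x,y,z:onz(c,420+(x+.5)/3-.5,(y+.5)/3-.5,z)[:2]
print(c['position'])
h1,h2=P(469,106,120),P(466,485,120);print("hook",h1,h2,np.linalg.norm(h1-h2),(h1+h2)/2,-np.arctan2(*(h1-h2)))
f1,f2=P(50,142,5),P(72,500,5);print("foot",f1,f2,np.linalg.norm(f1-f2),(f1+f2)/2,-np.arctan2(*(f1-f2)))
for z in(188,):print("tab ends",P(293,115,z),P(303,432,z),"sides",P(268,280,z),P(335,280,z),P(272,430,z),P(345,430,z))
yaw=-.19;x=np.array([np.cos(yaw),np.sin(yaw)])
print("origin from hook",(h1+h2)/2-25*x,"foot",(f1+f2)/2+67*x)
a,b=Q(197,0,155),Q(266,545,155);print("lip front",a,b,-np.arctan2(*(a-b)))
a,b=Q(215,0,155),Q(281,530,155);print("lip inner",a,b)
a,b=Q(397,150,158),Q(420,500,158);print("back inner?",a,b)
print("cap",Q(281,530,155))
t=manip.get_obs();print(t['eef_pos'],R.from_rotvec(t['tcp_rot']).as_matrix())
```

```text
[462.4  16.6 420.6]
hook [480.9  56.7] [469.4  -1.9] 59.70831103980305 [475.2  27.4] -0.19464679452303948
foot [393.8  83.5] [378.6   6.3] 78.69259907096621 [386.2  44.9] -0.19431538867546205
tab ends [454.8  51. ] [447.8  13.3] sides [447.4  32.6] [456.   30.9] [443.9  14.3] [453.4  12.4]
origin from hook [450.6  32.1] foot [452.   32.2]
lip front [584.5  75.5] [595.4 -52.3] 0.0855881593718721
lip inner [588.4  74.7] [599.4 -49.1]
back inner? [626.9  35.4] [632.9 -47.5]
cap [599.4 -49.1]
[447.7 -60.1 291.6] [[ 0.2  1.  -0. ]
 [ 1.  -0.2  0. ]
 [ 0.  -0.  -1. ]]
```

Carrier yaw is -0.194, with the tab at (451,32). The hook, foot and tab measurements agree to about 1 mm. I'll approach and grasp.

```bash
python3 -m pendant '[{"dx":0.0455,"dy":-0.0075,"dz":0,"wx":0,"wy":0,"wz":0,"jaw":0},{"dx":0.0455,"dy":-0.0075,"dz":0,"wx":0,"wy":0,"wz":0,"jaw":0},{"dx":0,"dy":0,"dz":0.03,"wx":0,"wy":0,"wz":0,"jaw":60},{"dx":0,"dy":0,"dz":0.03,"wx":0,"wy":0,"wz":0,"jaw":60},{"dx":0,"dy":0,"dz":0,"wx":0,"wy":0,"wz":0,"jaw":60},{"dx":0,"dy":0,"dz":0,"wx":0,"wy":0,"wz":0,"jaw":60}]'
python3 - <<'E'
from h import *
import cv2
np.set_printoptions(precision=1,suppress=True)
c=imaging.camera_info("wrist")
o=manip.get_obs();M=R.from_rotvec(o['tcp_rot']).as_matrix();print(M)
d=np.array([450.9,32,0])-o['eef_pos'];print(M.T@d)
a=imaging.capture("wrist")[:,:,::-1]
cv2.imwrite("pics/w4.png",a)
E
```

```text
t: 7.72
eef_pos: [451.4, 31.8, 233.3]
tcp_rot: [2.427, 1.994, 0.001]
contact_force: [1.1, 0.3, -0.0]
finger_gap: 0.765
[[ 0.2  1.   0. ]
 [ 1.  -0.2 -0. ]
 [ 0.   0.  -1. ]]
[  0.1  -0.7 233.3]
```

View pics/w4.png

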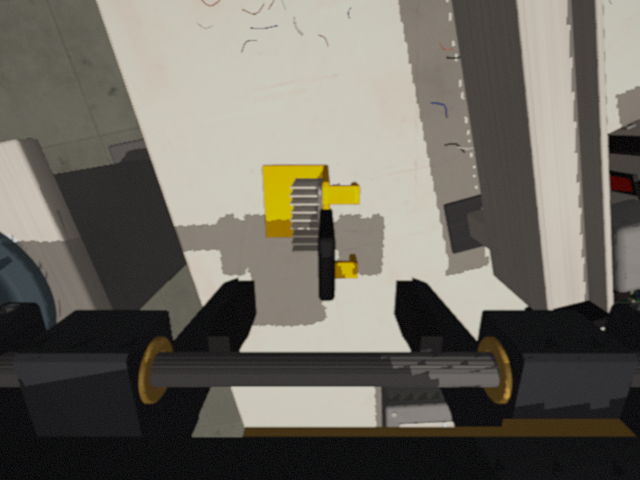

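The tab at u≈327 sits between the jaws (centre ≈325). Descend and close.

```bash
python3 -m pendant '[{"dx":0,"dy":-0.0005,"dz":0.034,"wx":0,"wy":0,"wz":0,"jaw":60},{"dx":0,"dy":0,"dz":0.0335,"wx":0,"wy":0,"wz":0,"jaw":60},{"dx":0,"dy":0,"dz":0,"wx":0,"wy":0,"wz":0,"jaw":60},{"dx":0,"dy":0,"dz":0,"wx":0,"wy":0,"wz":0,"jaw":255},{"dx":0,"dy":0,"dz":0,"wx":0,"wy":0,"wz":0,"jaw":255},{"dx":0,"dy":0,"dz":0,"wx":0,"wy":0,"wz":0,"jaw":255},{"dx":0,"dy":0,"dz":0,"wx":0,"wy":0,"wz":0,"jaw":255},{"dx":0,"dy":0,"dz":0,"wx":0,"wy":0,"wz":0,"jaw":255},{"dx":0,"dy":0,"dz":0,"wx":0,"wy":0,"wz":0,"jaw":255},{"dx":0,"dy":0,"dz":0,"wx":0,"wy":0,"wz":0,"jaw":255}]'
python3 -m pendant '[{"dx":0,"dy":0,"dz":0,"wx":0,"wy":0,"wz":0,"jaw":255},{"dx":0,"dy":0,"dz":0,"wx":0,"wy":0,"wz":0,"jaw":255},{"dx":0,"dy":0,"dz":-0.005,"wx":0,"wy":0,"wz":0,"jaw":255},{"dx":0,"dy":0,"dz":-0.01,"wx":0,"wy":0,"wz":0,"jaw":255},{"dx":0,"dy":0,"dz":-0.015,"wx":0,"wy":0,"wz":0,"jaw":255},{"dx":0,"dy":0,"dz":0,"wx":0,"wy":0,"wz":0,"jaw":255}]'
```

```text
t: 9.02
eef_pos: [450.2, 32.2, 164.5]
tcp_rot: [-2.426, -1.996, 0.0]
contact_force: [0.6, -0.2, 1.2]
finger_gap: 0.106
t: 9.78
eef_pos: [451.6, 31.9, 196.8]
tcp_rot: [2.424, 1.994, 0.004]
contact_force: [0.4, -0.0, -4.0]
finger_gap: 0.112
```

```bash
python3 -m pendant '[{"dx":0,"dy":0,"dz":-0.022,"wx":0,"wy":0,"wz":0,"jaw":255},{"dx":0,"dy":0,"dz":-0.023,"wx":0,"wy":0,"wz":-0.068,"jaw":255},{"dx":0,"dy":0,"dz":0,"wx":0,"wy":0,"wz":-0.103,"jaw":255},{"dx":0,"dy":0,"dz":0,"wx":0,"wy":0,"wz":-0.103,"jaw":255},{"dx":0.01,"dy":0.0217,"dz":0,"wx":0,"wy":0,"wz":0,"jaw":255},{"dx":0.01,"dy":0.0217,"dz":0,"wx":0,"wy":0,"wz":0,"jaw":255},{"dx":0.01,"dy":0.0217,"dz":0,"wx":0,"wy":0,"wz":0,"jaw":255},{"dx":0.01,"dy":0.0217,"dz":0,"wx":0,"wy":0,"wz":0,"jaw":255},{"dx":0,"dy":0,"dz":0,"wx":0,"wy":0,"wz":0,"jaw":255},{"dx":0,"dy":0,"dz":0,"wx":0,"wy":0,"wz":0,"jaw":255}]'
python3 - <<'E'
from h import *
import cv2
np.set_printoptions(precision=3,suppress=True)
c=imaging.camera_info("wrist")
np.save('wc5.npy',c,allow_pickle=True)
o=manip.get_obs();M=R.from_rotvec(o['tcp_rot']).as_matrix();print(M,o['eef_pos'])
d=np.array([575,79.1,0])-o['eef_pos'];print(M.T@d)
cv2.imwrite("pics/w5.png",imaging.capture("wrist")[:,:,::-1])
cv2.imwrite("pics/s5.png",imaging.capture("scene")[:,:,::-1])
cv2.imwrite("pics/t5.png",imaging.capture("top")[:,:,::-1])
a=cv2.imread("pics/t5.png")
cv2.imwrite("pics/t5z.png",cv2.resize(a[100:340,110:460],None,fx=2.2,fy=2.2))
a=cv2.imread("pics/s5.png")
cv2.imwrite("pics/s5z.png",cv2.resize(a[150:340,150:420],None,fx=2.9,fy=2.9))
E
```

```text
t: 11.02
eef_pos: [533.0, 78.8, 239.4]
tcp_rot: [-2.13, -2.308, 0.002]
contact_force: [-0.7, 0.3, -3.8]
finger_gap: 0.112
[[-0.08   0.997 -0.001]
 [ 0.997  0.08  -0.   ]
 [ 0.    -0.001 -1.   ]] [533.007  78.829 239.358]
[ -3.095  42.212 239.299]
```

View pics/w5.png

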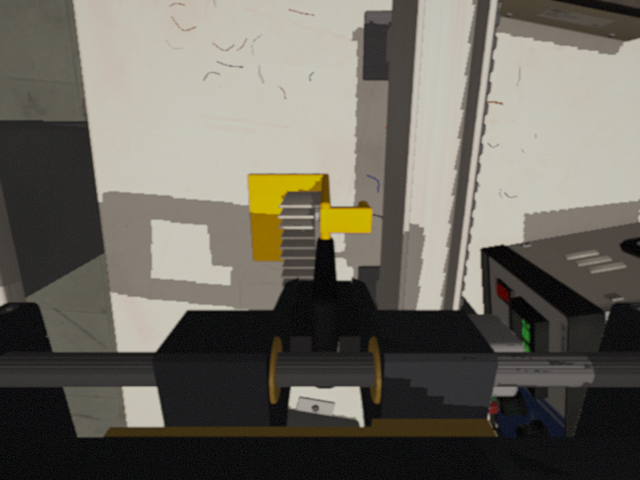

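View pics/t5z.png

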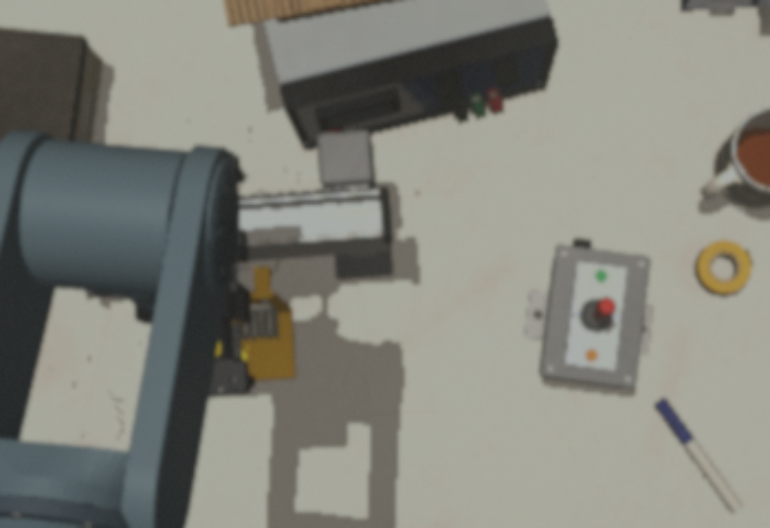

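View pics/s5z.png

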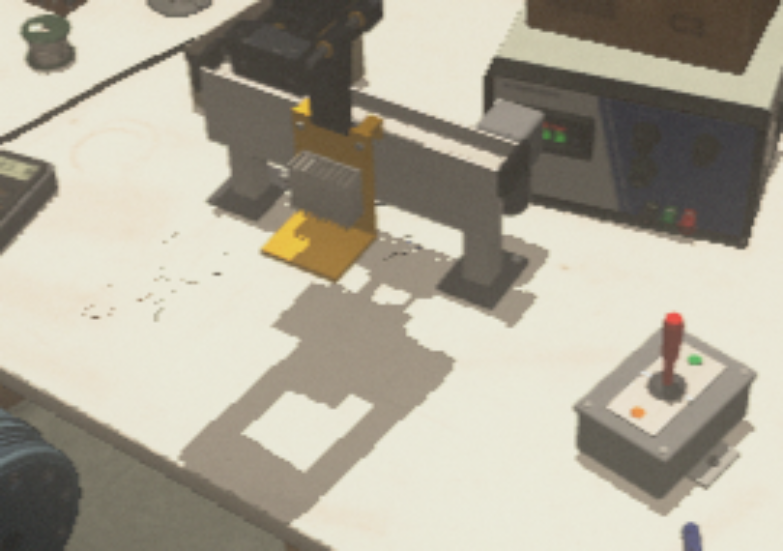

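The lever is upright in both fixed views. The carrier hangs level at about z 74, with one prong visible at (345,219) and the lip running near u≈412. I'll measure the prong against the lip.

Run:
```python
import cv2
a=cv2.imread("pics/w5.png")
cv2.imwrite("pics/w5z.png",cv2.resize(a[130:310,240:480],None,fx=3.3,fy=3.3,interpolation=cv2.INTER_CUBIC))
cv2.imwrite("pics/w5y.png",cv2.resize(a[0:160,360:510],None,fx=3.5,fy=3.5,interpolation=cv2.INTER_CUBIC))
```

```text
(no output)
```

View pics/w5z.png

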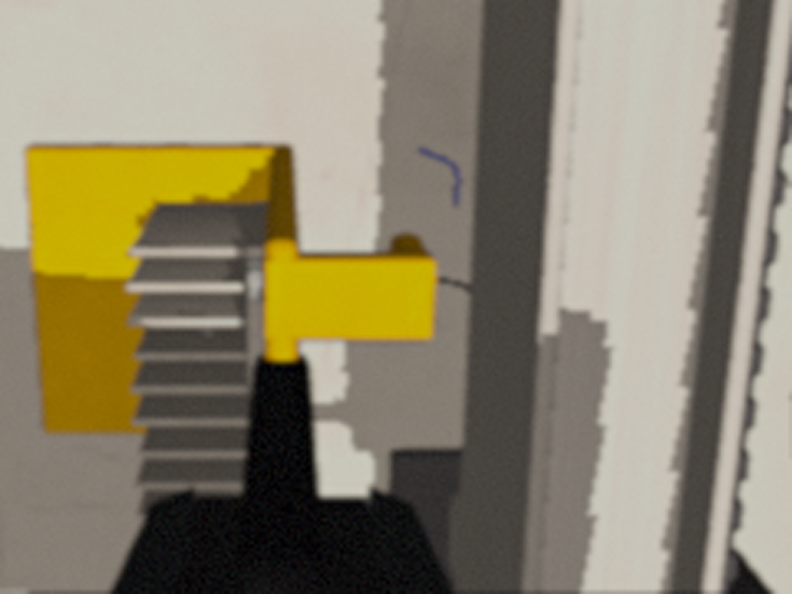

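View pics/w5y.png

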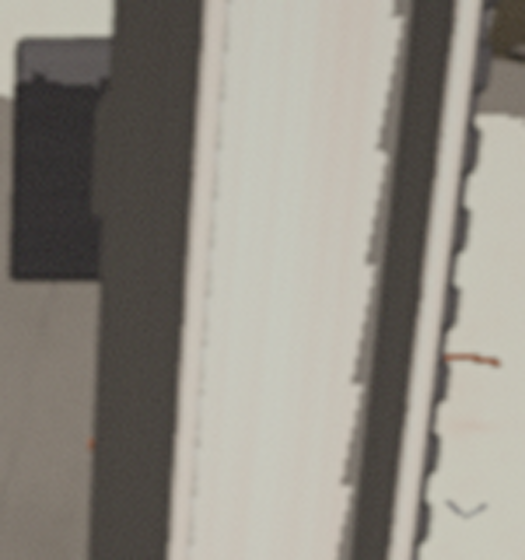

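Run:
```python
from h import *
np.set_printoptions(precision=2,suppress=True)
c=np.load('wc5.npy',allow_pickle=True).item()
P=lambda x,y,z:onz(c,240+(x+.5)/3.3-.5,130+(y+.5)/3.3-.5,z)[:2]
Q=lambda x,y,z:onz(c,360+(x+.5)/3.5-.5,(y+.5)/3.5-.5,z)[:2]
a,b=Q(202,2,155),P(526,580,155);m=Q(170,555,155);m2=P(557,20,155)
print("lip front",a,m,m2,b,-np.arctan2(*(a-b)))
zt=239.4-165.2+120
p=P(435,298,zt);print("prong rear mid",p,"foot",P(28,148,zt-115),P(45,432,zt-115))
p1,p2=P(435,258,zt),P(433,340,zt);print(p1,p2,"plate top",P(268,300,zt),P(297,300,zt))
f=P(28,148,zt-115)-P(45,432,zt-115);print("carrier yaw",-np.arctan2(*f),np.linalg.norm(f),"hook yaw",-np.arctan2(*(p1-p2)))
yaw=.08;x=np.array([np.cos(yaw),np.sin(yaw)]);y=np.array([-x[1],x[0]])
print("tab centre est",p-25*x-30*y)
print("top lip?",)
```

```text
lip front [570.63 226.07] [578.67 142.05] [576.74 155.37] [588.02  39.48] 0.09293799136470855
prong rear mid [554.35 111.03] foot [463.11 112.44] [468.68  33.37]
[553.55 117.65] [554.89 103.89] plate top [527.31 108.52] [532.01 108.9 ]
carrier yaw 0.07035922542435832 79.25994986888513 hook yaw 0.09754719426664983
tab centre est [531.83  79.13]
top lip?
```

```bash
python3 -m pendant '[{"dx":0,"dy":0.014,"dz":0,"wx":0,"wy":0,"wz":0,"jaw":255},{"dx":0,"dy":0.014,"dz":0,"wx":0,"wy":0,"wz":0,"jaw":255},{"dx":0,"dy":0.015,"dz":0,"wx":0,"wy":0,"wz":0,"jaw":255},{"dx":0,"dy":0,"dz":0,"wx":0,"wy":0,"wz":0,"jaw":255},{"dx":0,"dy":0,"dz":0,"wx":0,"wy":0,"wz":0,"jaw":255}]'
python3 - <<'E'
from h import *
import cv2
c=imaging.camera_info("wrist")
np.save('wc6.npy',c,allow_pickle=True)
a=imaging.capture("wrist")[:,:,::-1]
cv2.imwrite("pics/w6.png",a)
cv2.imwrite("pics/w6z.png",cv2.resize(a[130:310,200:440],None,fx=3.3,fy=3.3,interpolation=cv2.INTER_CUBIC))
a=imaging.capture("scene")[:,:,::-1]
cv2.imwrite("pics/s6z.png",cv2.resize(a[160:270,190:350],None,fx=5,fy=5,interpolation=cv2.INTER_CUBIC))
E
```

```text
t: 11.8
eef_pos: [576.4, 82.4, 239.4]
tcp_rot: [-2.13, -2.308, 0.001]
contact_force: [-0.2, 0.8, -3.5]
finger_gap: 0.115
```

View pics/w6z.png

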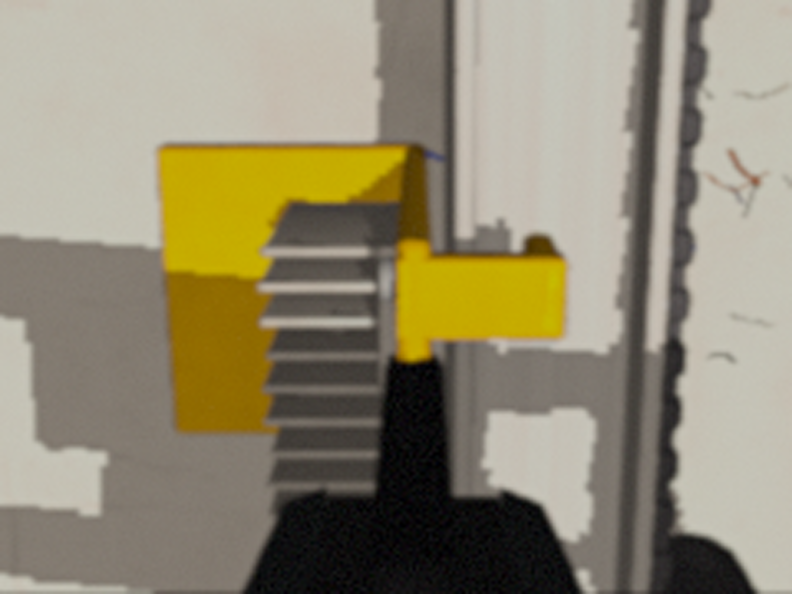

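View pics/s6z.png

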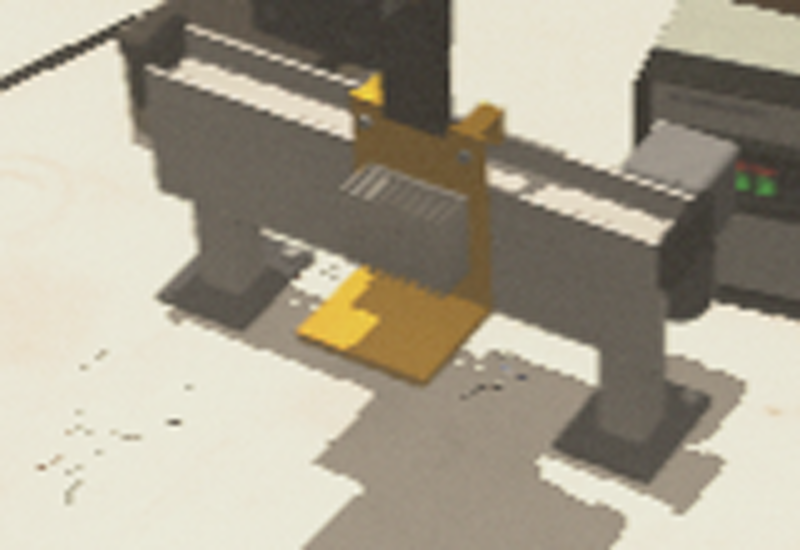

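Run:
```python
from h import *
np.set_printoptions(precision=2,suppress=True)
c=np.load('wc6.npy',allow_pickle=True).item()
P=lambda x,y,z:onz(c,200+(x+.5)/3.3-.5,130+(y+.5)/3.3-.5,z)[:2]
print("lip front",P(455,20,155),P(454,200,155),"inner",P(478,60,155))
zt=239.4-165.2+120
print("prong rear",P(565,298,zt),"plate top front/back",P(398,300,zt),P(432,300,zt))
```

```text
lip front [577.1  155.49] [579.94 122.08] inner [582.03 148.69]
prong rear [597.44 114.52] plate top front/back [570.38 112.02] [575.9  112.46]
```

Lip 580.8–584.8 against hook gap 575.9–591.4 at that y, so it is nearly centred. Lowering.

```bash
python3 -m pendant '[{"dx":0,"dy":-0.0005,"dz":0.008,"wx":0,"wy":0,"wz":0,"jaw":255},{"dx":0,"dy":0,"dz":0.008,"wx":0,"wy":0,"wz":0,"jaw":255},{"dx":0,"dy":0,"dz":0.007,"wx":0,"wy":0,"wz":0,"jaw":255},{"dx":0,"dy":0,"dz":0,"wx":0,"wy":0,"wz":0,"jaw":255},{"dx":0,"dy":0,"dz":0,"wx":0,"wy":0,"wz":0,"jaw":255}]'
```

```text
t: 12.52
eef_pos: [576.1, 82.3, 216.9]
tcp_rot: [2.131, 2.308, 0.0]
contact_force: [0.9, -0.1, -2.9]
finger_gap: 0.107
```

```bash
python3 -m pendant '[{"dx":0,"dy":0,"dz":0.004,"wx":0,"wy":0,"wz":0,"jaw":255},{"dx":0,"dy":0,"dz":0.003,"wx":0,"wy":0,"wz":0,"jaw":255},{"dx":0,"dy":0,"dz":0.001,"wx":0,"wy":0,"wz":0,"jaw":255},{"dx":0,"dy":0,"dz":0,"wx":0,"wy":0,"wz":0,"jaw":255},{"dx":0,"dy":0,"dz":0,"wx":0,"wy":0,"wz":0,"jaw":255}]'
```

```text
t: 13.15
eef_pos: [576.1, 82.3, 208.9]
tcp_rot: [2.131, 2.308, 0.0]
contact_force: [0.7, 0.1, -4.1]
finger_gap: 0.111
```

```bash
python3 -m pendant '[{"dx":0,"dy":0,"dz":0.001,"wx":0,"wy":0,"wz":0,"jaw":255},{"dx":0,"dy":0,"dz":0.001,"wx":0,"wy":0,"wz":0,"jaw":255},{"dx":0,"dy":0,"dz":0,"wx":0,"wy":0,"wz":0,"jaw":255}]'
```

```text
t: 13.52
eef_pos: [576.0, 82.3, 206.7]
tcp_rot: [-2.131, -2.308, 0.0]
contact_force: [0.2, 0.3, -3.4]
finger_gap: 0.109
```

```bash
python3 -m pendant '[{"dx":0,"dy":0,"dz":0.001,"wx":0,"wy":0,"wz":0,"jaw":255},{"dx":0,"dy":0,"dz":0.0005,"wx":0,"wy":0,"wz":0,"jaw":255},{"dx":0,"dy":0,"dz":0,"wx":0,"wy":0,"wz":0,"jaw":255}]'
```

```text
t: 13.9
eef_pos: [576.2, 82.3, 206.3]
tcp_rot: [2.13, 2.308, 0.0]
contact_force: [-3.8, -0.0, 6.1]
finger_gap: 0.111
```

Contact is at TCP z 206.3, against 207 expected for the trough floor. Releasing.

```bash
python3 -m pendant '[{"dx":0,"dy":0,"dz":0,"wx":0,"wy":0,"wz":0,"jaw":215},{"dx":0,"dy":0,"dz":0,"wx":0,"wy":0,"wz":0,"jaw":195},{"dx":0,"dy":0,"dz":0,"wx":0,"wy":0,"wz":0,"jaw":170},{"dx":0,"dy":0,"dz":0,"wx":0,"wy":0,"wz":0,"jaw":140},{"dx":0,"dy":0,"dz":0,"wx":0,"wy":0,"wz":0,"jaw":80},{"dx":0,"dy":0,"dz":0,"wx":0,"wy":0,"wz":0,"jaw":40},{"dx":0,"dy":0,"dz":0,"wx":0,"wy":0,"wz":0,"jaw":40},{"dx":0,"dy":0,"dz":0,"wx":0,"wy":0,"wz":0,"jaw":40}]'
python3 - <<'E'
from h import *
import cv2
a=imaging.capture("wrist")[:,:,::-1]
cv2.imwrite("pics/w7.png",a)
a=imaging.capture("scene")[:,:,::-1]
cv2.imwrite("pics/s7z.png",cv2.resize(a[160:270,190:350],None,fx=5,fy=5,interpolation=cv2.INTER_CUBIC))
E
```

```text
t: 14.9
eef_pos: [576.0, 82.3, 205.3]
tcp_rot: [2.131, 2.308, 0.0]
contact_force: [0.1, -0.8, 0.2]
finger_gap: 0.845
```

View pics/w7.png

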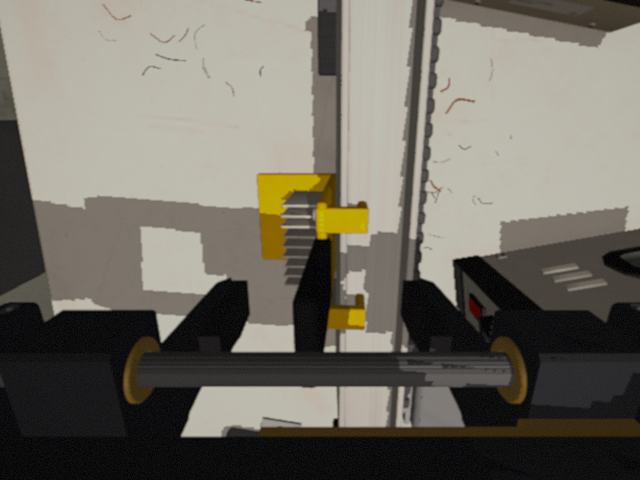

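View pics/s7z.png

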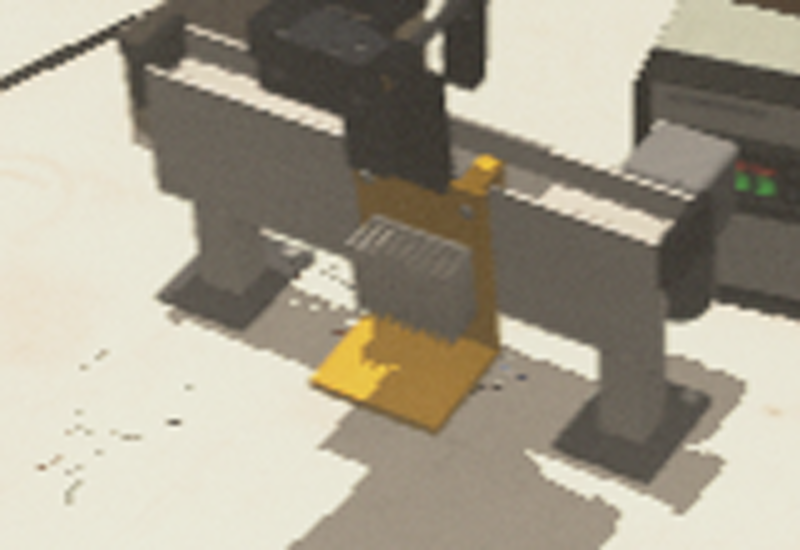

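The carrier hangs on the lip, leaning slightly with its tab at (315,300), clear of both fingers, and both prongs are in the trough. I'll retract straight up, then back off.

```bash
python3 -m pendant '[{"dx":0,"dy":0,"dz":-0.03,"wx":0,"wy":0,"wz":0,"jaw":40},{"dx":0,"dy":0,"dz":-0.04,"wx":0,"wy":0,"wz":0,"jaw":40},{"dx":0,"dy":0,"dz":-0.05,"wx":0,"wy":0,"wz":0,"jaw":40},{"dx":0,"dy":-0.05,"dz":0,"wx":0,"wy":0,"wz":0,"jaw":0},{"dx":0,"dy":-0.05,"dz":0,"wx":0,"wy":0,"wz":0,"jaw":0},{"dx":0,"dy":-0.05,"dz":0,"wx":0,"wy":0,"wz":0,"jaw":0},{"dx":0,"dy":-0.04,"dz":0,"wx":0,"wy":0,"wz":0,"jaw":0},{"dx":0,"dy":0,"dz":0,"wx":0,"wy":0,"wz":0,"jaw":0},{"dx":0,"dy":0,"dz":0,"wx":0,"wy":0,"wz":0,"jaw":0}]'
python3 - <<'E'
from h import *
import cv2
a=imaging.capture("top")[:,:,::-1]
cv2.imwrite("pics/t8z.png",cv2.resize(a[130:340,110:500],None,fx=2.05,fy=2.05,interpolation=cv2.INTER_CUBIC))
a=imaging.capture("scene")[:,:,::-1]
cv2.imwrite("pics/s8z.png",cv2.resize(a[160:320,190:430],None,fx=3.3,fy=3.3,interpolation=cv2.INTER_CUBIC))
print(manip.get_obs()['t'],manip.get_obs()['contact_force'])
E
```

```text
t: 16.12
eef_pos: [387.3, 67.1, 325.8]
tcp_rot: [2.13, 2.307, 0.002]
contact_force: [0.7, 0.1, 0.9]
finger_gap: 1.001
16.225 [-0.17112996  0.68458663 -0.29069486]
```

View pics/t8z.png

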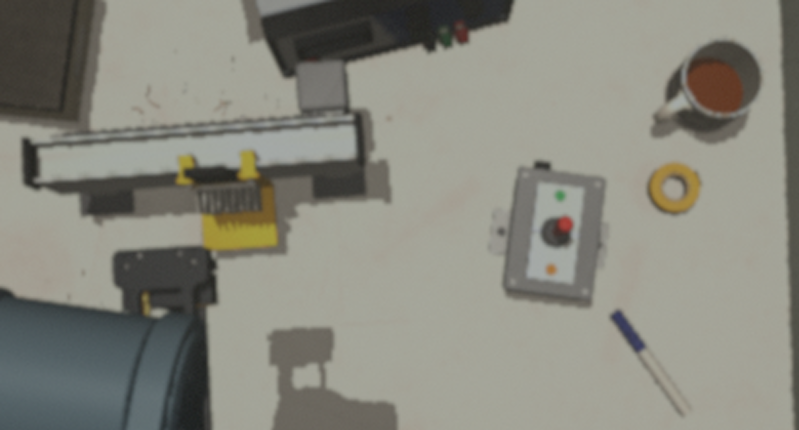

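View pics/s8z.png

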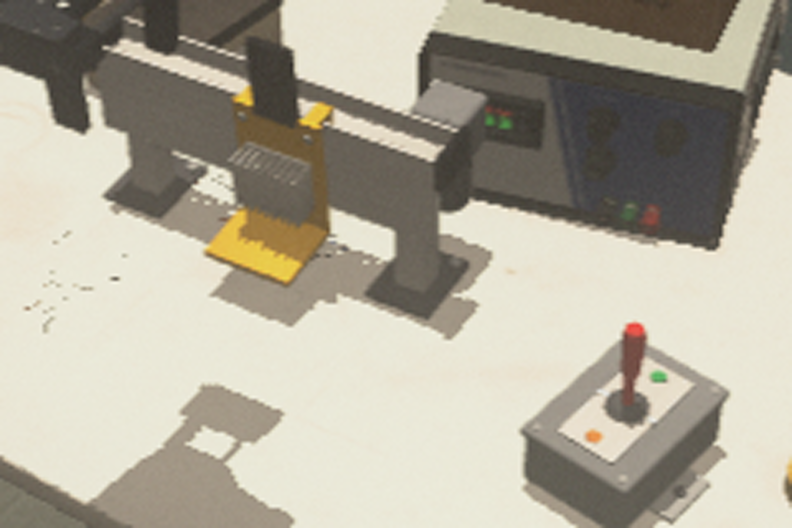

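The carrier hangs with both prongs in the trough, at about (186,168) and (249,165). The lever is upright, and the mug, tape and marker are where they were.

```bash
python3 -m pendant '[{"dx":0,"dy":0,"dz":0,"wx":0,"wy":0,"wz":0,"jaw":0},{"dx":0,"dy":0,"dz":0,"wx":0,"wy":0,"wz":0,"jaw":0},{"dx":0,"dy":0,"dz":0,"wx":0,"wy":0,"wz":0,"jaw":0},{"dx":0,"dy":0,"dz":0,"wx":0,"wy":0,"wz":0,"jaw":0}]'
python3 - <<'E'
from h import *
import cv2
a=cv2.resize(imaging.capture("scene")[160:320,190:430,::-1],None,fx=3.3,fy=3.3,interpolation=cv2.INTER_CUBIC)
b=cv2.imread("pics/s8z.png");print((cv2.absdiff(a,b).max(2)>60).sum())
print(manip.close_job())
E
```

```text
t: 16.73
eef_pos: [386.7, 67.1, 325.2]
tcp_rot: [-2.131, -2.308, 0.0]
contact_force: [-0.6, 0.3, 0.7]
finger_gap: 1.001
51
the job is handed in; nothing more can be done
None
```

The lever is at off and the carrier is hung on the rail. I handed the job in at about 17 s of the 51 s allowed.

- **Lever:** I gripped it in the forward position, swung it along its arc to upright and let go. Views from all three cameras afterwards showed it upright. It never passed centre.
- **Carrier:** I took it by the tab, turned it to match the rail, lifted the hook over the lip and lowered it. It met the trough floor at a tool height of 206.3 mm, against about 207 mm expected. After release, both prongs were in the trough behind the lip, with the carrier leaning slightly.
- **Last checks:**
  - Two views about 0.5 s apart showed almost no change: 51 enlarged pixels differed, which I took as noise and didn't look into.
  - The mug, tape and marker looked unmoved in the top view, judged by eye.
  - The gripper was open and clear, with force readings around 1 N or less.
- **Disagreements:** my estimates of the rail's yaw ranged from 0.076 to 0.093 rad, and I used 0.08. The first move call was refused for missing keys and moved nothing.

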